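# Unlock the carving chest and clip the honing steel into its stand

## Task

Get the carving station ready: draw the locking pin straight up out of the chest's lid and park it in the notch bracket on the chest's side, pushed to the end of the notch and hanging upright on its collar. Then slide the lid fully open and leave it open, lift the honing steel out, and press it level down past the sprung jaw of the clip stand until it lies on the bottom of both forks, centred between them, with the jaw closed over it. Leave the other tableware where it stands.

Things in the scene. Friction and masses are not known exactly. Their poses are not given: they have to be found in the camera images.
- chest: Fixed wooden carving chest, 140 (x) x 240 (y) x 77 mm high with lid; 8 mm walls with rims 70 mm high, floor 8 mm. Origin: underside centre; x points away from the robot, z up. Lock block (40 x 44 mm) outside its -x face at (-90, -80). Inside, the honing steel lies along y at x = 0, axis 48 mm above the table, in slotted rests 10 mm thick at y = -7 and +73.
- lid (a joint): Slide of the flat wooden lid (140 x 244 x 6 mm, top 77 mm above the table) along the chest's +x, m: 0 shut, 0.140 fully open at its stop. A steel lug on its front edge carries the pin hole: the pin locks it. Friction about 1.5 N; it stays where left. Open, it clears the chest's inside fully and overhangs the +x side.
- lid_handle (a point): Centre of the steel bar handle on the lid: 12 mm wide (x), 12 mm high, 100 mm long along the chest's y, 111 mm above the table, with a 28 mm gap under it; at chest (-42, +30) mm when shut; moves with the lid. Axes as the chest's.
- pin: Loose locking pin, 112 mm long, upright in the bore at the start. Origin: on its axis at the underside of the collar, z up to the knob. Steel shaft 12 mm in diameter, 62 mm down from the origin, tapered tip; collar 26 mm in diameter, 8 mm thick; then a dark wooden knob 22 mm in diameter from 8 to 50 mm above the origin. About 0.1 kg.
- chest_bore (a point): Centre of the bore's mouth, on top of the lid's steel lug when shut, 77 mm above the table, at chest (-90, -80) mm; fixed to the chest. The bore is 15 mm wide, straight down; the pin must rise 62 mm to be clear.
- chest_notch (a point): Where the pin's origin belongs when parked: top of the steel notch bracket (plate 8 mm thick), 77 mm above the table, on the chest's -y side at chest (-8, -152) mm. Its slot, 15 mm wide, runs along the chest's x, with a flared open mouth 46 mm to -x of this point and its closed end 8 mm to +x. The shaft enters sideways; the collar rests on the plate. Axes as the chest's.
- steel: Loose honing steel, 200 mm long. Origin: on its axis at mid-shaft; x along it, away from the handle. Shaft 12 mm in diameter from x = -62 to +62; guard disc 26 mm in diameter from -68 to -62; black handle 22 mm in diameter to -138. About 0.16 kg, balance point about 30 mm towards the handle. Starts in the shut chest, handle to the chest's -y, origin near chest y = +32 mm.
- stand: Fixed clip stand, dark wooden base 130 x 90 x 12 mm. Origin: underside centre; x along the slot for the steel, y towards the jaw. Aluminium forks 8 mm thick at x = -40 and +40; slots 15 mm wide (y -7.5 to 7.5), floors 62 mm above the table; flared tines up to 98 mm on the -y side, short ones (74 mm) on the +y side. Between the forks nothing stands higher than 27 mm.
- clip_seat (a point): Where the honing steel's origin belongs: on the slot's axis midway between the forks, 68 mm above the table. x along the slot, y towards the jaw, z up; the handle may point to either end.
- jaw (a joint): Angle of the sprung jaw, rad: 0 closed, up to 0.45 when pushed aside to the stand's +y. One part, hinged 20 mm above the table, with two arms at x = -50 and +50; each has a ramped nose over the slot, 77 to 101 mm above the table, that guides the rod down. Pressing the steel straight down takes about 5 to 8 N; then the jaw snaps back to 0 over it.
- glass_a: Wine glass, 200 mm high, 72 mm wide; bystander. Origin: underside centre.
- glass_b: Narrower wine glass, 200 mm high, foot 68 mm; bystander. Origin: underside centre.
- candle: Stemmed glass candle holder with white candle, 172 mm high, foot 72 mm; bystander. Origin: underside centre.
- mill: Dark wooden pepper mill, 165 mm high, 54 mm wide; bystander. Origin: underside centre.
- side_plate: White side plate, 156 mm across; bystander. Origin: underside centre.
- fork: Steel table fork lying flat, 195 mm long along its x; bystander.
- table_knife: Steel table knife lying flat, 210 mm long along its x; bystander.
There are look-alikes about, which are no part of the job. What is shaped like the stand but blue is not meant.

How it is judged:
By the outcome, as a careful person would: the job done as asked, in the order asked, and still so for the second after the job is handed in, with the robot touching nothing.
It also fails if it takes over 64 s, if anything falls off the work surface, if the arm or the gripper's body presses on something with over 40 N, if the wrist force passes 120 N, or if a joint passes its speed limit or range.

## Robot

A 7-joint arm with a two-finger parallel gripper is mounted at the origin on the work surface. World frame = base frame: x ahead of the robot, y to its left, z up, the work surface at z = 0. Lengths are in m, angles in rad, forces in N, time in s.
With the tool pointing down it reaches from about 0.425 to 0.875 m from the base axis. Payload 9.9 kg.
Tool frame: the origin (TCP) lies at the very end of the fingers, on their centre line; the grasp point (between the pads) lies env.grip_point_offset behind it (env.grip_point_offset is the distance from the TCP to the grasp point, in m); z points along the fingers, y is the line along which they close (so a half turn about z gives the same grasp; the last joint's range is limited). The gripper opens to 85 mm and grips with 20 to 120 N. Pads are 22 mm wide; open, the fingers measure 114 mm over their backs; the gripper's body (76 mm by 85 mm) begins 54 mm behind the grasp point. The pads swing forward as they close: fully open they stand 13 mm farther back than shut.
Start: joints at [1.104, 0.576, 0.025, 1.437, -0.015, 1.129, -0.057], TCP at [0.252, -0.626, 0.231] pointing down, gripper open.
Joint ranges: [-2.76, 2.76], [-0.34, 2.15], [-1.52, 1.57], [0.19, 2.46], [-1.09, 4.23], [0.17, 1.99], [-2.82, 2.82]. Speed limits (rad/s): [2.22, 2.22, 3.01, 3.01, 3.14, 3.14, 3.14].

## Interface

Orientations are given as a unit quaternion [w, x, y, z].
In Python, from rig import state, capture, sign_off, env gives the robot as it stands.
- The arm moves only by the tool arm_command, never from a script. Its argument "increments" is text: rows parted by semicolons, each of 7 numbers parted by spaces: the shift along the tool's x, y, z as a fraction of full scale, then the turn, a rotation vector about the tool's x, y, z as a fraction of full scale, then the closure, from -1 (fully open) to 1 (shut). A call has 1 to 8 rows; each row shifts and turns the commanded pose from where the row before left it, along the tool's axes as they then stand; what a row does not reach is not made up. Full scale, the value 1, is 25 cm for a shift and pi/2 rad for a turn. A row lasts 1/10 s, in which the tool goes at most 50 mm and 8.59 degrees, less where a joint would pass 70% of its speed; a pose out of reach is approached as far as the arm can. A call with a number of a shift or a turn outside -1 to 1 is refused whole. A call with a gripper value outside its range is refused whole. The fingers move at their own pace and stop on an object; "force" is the grip in N (left out, the last holds). Time passes only in rows, so rows that do not move let the fingers close. It gives the time, the measured TCP pose, the force, the opening and the grip force at its end, in the units of the state.
- state(): the state, without advancing time (a new reading comes with each control period).
- capture(name): name is "side" or "top"; returns a dict with "img" (384x512x3 uint8, blue, green, red), "intrinsics" (3x3 intrinsics, pixels), "rvec" (rotation vector, rad) and "tvec" (3), from world to camera coordinates, as OpenCV has them. Camera axes: x right, y down, z forward; pixel columns grow to the right and rows downward; lengths in m; the calibration is good to about 2 mm. A picture is of the moment at which its call begins. There is no depth.
- sign_off(): hands the job in; it is judged then, once.
The state is a dict: "clock": time; "joint_pos": joint angles; "qvel": joint speeds; "effort": joint torques, N m; "tcp_pos": TCP position; "ee_rot": TCP orientation; "contact_force": force on the tool from outside, world axes, zero at the start; "moment": the same for the moment, N m; "grip_width": finger opening in m; "finger_force": force on a finger pad.
Only numpy, scipy, OpenCV 4.12 (cv2) and the standard library are available. Lean on these libraries where they do the work, as an engineer would, in place of code of your own. Each camera call takes 0.05 s, during which the arm holds its last target. There are 200 camera calls.

## Working session

There is one attempt and no reset: what is moved stays moved. The work goes in short steps, Python scripts to look and compute and a tool call to move; the robot and the scene stay as the last step left them, time stands still between calls to the robot, and variables do not carry over. Pictures are saved under pics/ and viewed, at most 10 in all, crops included, and the job is handed in when it is done.

Besides the shell and the picture viewer there is one more tool, called after "Emit:" in YAML: its name, and indented under it one key for each argument. arm_command: Moves the arm, as the interface text tells. Shift numbers are shares of 25 cm and turn numbers shares of pi/2 rad, none past 1 either way. Its arguments: {"type":"object","properties":{"increments":{"type":"string"},"force":{"type":"number"}},"required":["increments"]}

```bash
ls; mkdir -p pics; python3 - <<'E'
from rig import state,capture,env
import cv2,numpy as np
print(state()); print(env.grip_point_offset)
for n in("top","side"):
    c=capture(n); cv2.imwrite(f"pics/{n}0.png",c["img"]); np.savez(f"{n}0.npz",**c)
    R=cv2.Rodrigues(np.array(c["rvec"]))[0]; print(n,c["intrinsics"],-R.T@np.array(c["tvec"]).ravel(),R[2])
E
```

```text
pics
{'clock': 0.0, 'joint_pos': array([ 1.10416923,  0.57649693,  0.02483144,  1.43794143, -0.01502131,
        1.1289661 , -0.05650113]), 'qvel': array([-0.00036487, -0.00026751, -0.00079202,  0.00027566,  0.00032242,
       -0.00111767,  0.00029927]), 'effort': array([ 3.84479972e-04, -7.65768027e+01,  2.25038007e+00, -2.85970813e+01,
        1.52648811e-02,  1.24459947e-02, -6.07319635e-07]), 'tcp_pos': array([ 0.25198931, -0.62570579,  0.23045421]), 'ee_rot': array([-7.92970512e-04,  9.81732733e-01,  1.90263443e-01, -1.83272465e-04]), 'contact_force': array([ 0.35391838, -0.83052423, -0.83764314]), 'moment': array([-0.00709651, -0.02531707, -0.04754377]), 'finger_force': 0.0, 'grip_width': 0.08516128581097489}
0.0187
top [[362.66384233   0.         251.24584615]
 [  0.         362.66384233 185.44112894]
 [  0.           0.           1.        ]] [ 0.40564248 -0.01596763  1.2801646 ] [ 0.106493   -0.00309965 -0.99430862]
side [[363.41523312   0.         257.25055646]
 [  0.         363.41523312 191.3703524 ]
 [  0.           0.           1.        ]] [0.18200468 0.80898938 0.88085739] [ 0.2753117  -0.69783182 -0.66123688]
```

```bash
python3 -c "
import cv2
for n in('top','side'):
    i=cv2.imread(f'pics/{n}0.png');cv2.imwrite(f'pics/{n}0b.png',cv2.resize(i,(800,600),interpolation=cv2.INTER_CUBIC))"
```

```text
(no output)
```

View pics/top0b.png

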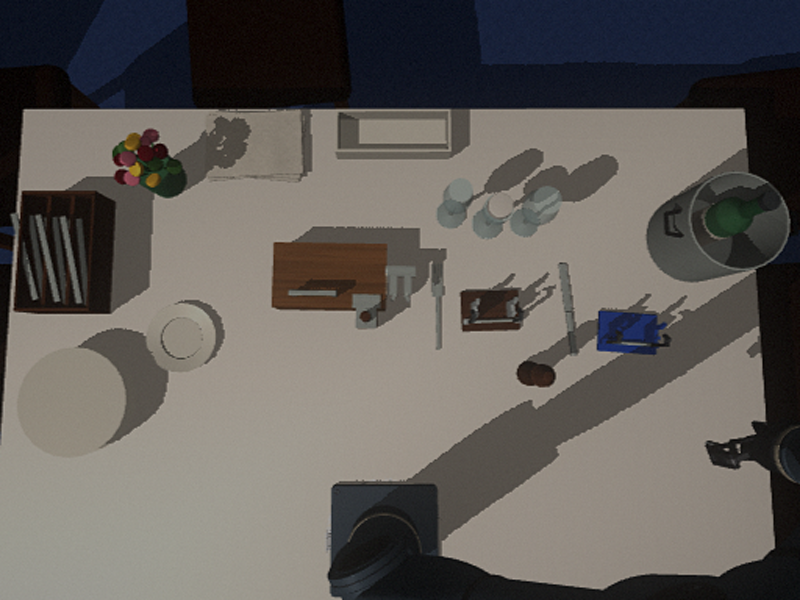

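View pics/side0b.png

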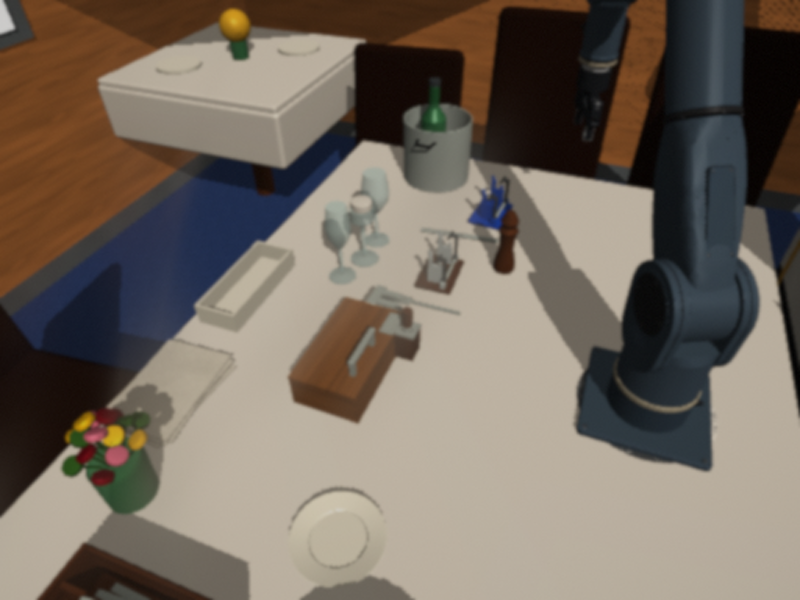

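Top view (800×600 scale): the wooden chest is at (330,275). Its handle is at (312,293), the lock block with the pin knob at (366,315), and the notch bracket at (402,280). There are two stands: dark wooden at (491,310) and blue at (628,332). The wooden one fits the description, since blue is ruled out. I'll confirm it in an enlarged crop and measure.

```bash
cat > h.py <<'E'
import cv2,numpy as np
from scipy.spatial.transform import Rotation as Rn
def cam(c):
    R=cv2.Rodrigues(np.array(c["rvec"],float))[0]; return np.array(c["intrinsics"]),R,np.array(c["tvec"],float).ravel()
def ray(c,uv,z):
    K,R,t=cam(c); uv=np.atleast_2d(np.array(uv,float)); d=np.c_[uv,np.ones(len(uv))]@np.linalg.inv(K).T@R
    o=-R.T@t; return o+d*((z-o[2])/d[:,2])[:,None]
def proj(c,P):
    K,R,t=cam(c); return cv2.projectPoints(np.atleast_2d(np.array(P,float)),np.array(c["rvec"],float),t,K,None)[0][:,0]
E
python3 - <<'E'
from h import *
c=dict(np.load("top0.npz")); im=c["img"]
hsv=cv2.cvtColor(im,cv2.COLOR_BGR2HSV)
for (x,y) in [(200,165),(234,201),(300,198),(258,180),(314,185),(303,205),(225,190)]: print((x,y),im[y,x],hsv[y,x])
m=cv2.inRange(hsv,(3,95,60),(15,255,255)); m0=m.copy()
n,l,s,ce=cv2.connectedComponentsWithStats(m)
for k in range(1,n):
    if s[k,4]>60: 
        ct=max(cv2.findContours((l==k).astype(np.uint8),0,2)[0],key=cv2.contourArea); r=cv2.minAreaRect(ct); print(s[k],ce[k],r)
cv2.imwrite("pics/crop1.png",cv2.resize(im[140:240,165:355],(798,420),interpolation=cv2.INTER_CUBIC)*1)
E
```

```text
(200, 165) [37 58 86] [ 13 145  86]
(234, 201) [30 39 56] [ 10 118  56]
(300, 198) [30 38 54] [ 10 113  54]
(258, 180) [85 91 94] [20 24 94]
(314, 185) [74 80 85] [16 33 85]
(303, 205) [54 56 55] [45  9 56]
(225, 190) [64 77 90] [15 74 90]
[ 174  155   74   44 2471] [208.8320518  173.38607851] ((210.48001098632812, 176.36001586914062), (72.63153076171875, 42.82563018798828), 1.3322198390960693)
```

View pics/crop1.png

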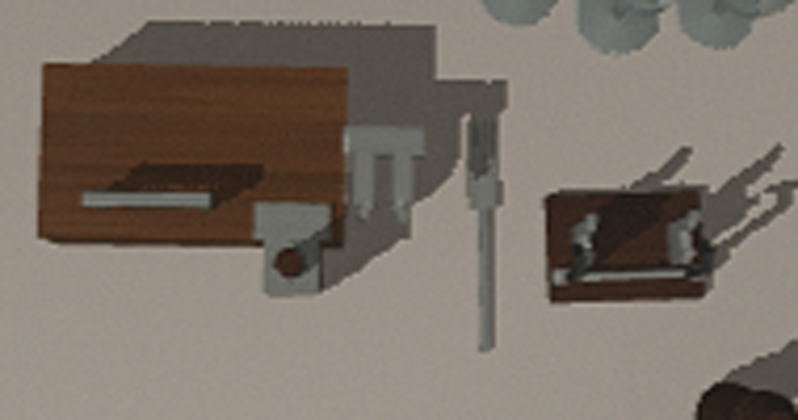

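The crop shows the wooden stand at crop (628,245), with two light forks at (585,240) and (685,240). A long light bar runs at (620,275), with the jaw parts near (580,265) and (705,255). The chest's pin knob is at (290,262), and the notch opens downward (-x) at (383,175). Next I'll measure these and look at the stand from the side for the jaw's direction.

```bash
python3 - <<'E'
from h import *
c=dict(np.load("top0.npz")); s=dict(np.load("side0.npz")); im=c["img"]; hsv=cv2.cvtColor(im,cv2.COLOR_BGR2HSV)
m=cv2.inRange(hsv,(3,95,60),(15,255,255))
cols=np.arange(180,244); top=np.array([np.argmax(m[:,x]>0) for x in cols])-.5
rows=np.arange(160,182); lf=np.array([170+np.argmax(m[y,170:]>0) for y in rows])-.5
rr=np.arange(158,168); rt=np.array([255-np.argmax(m[y,:256][::-1]>0) for y in rr])+.5
def rob(a,b):
    p=np.polyfit(a,b,1); k=abs(np.polyval(p,a)-b)<1; return np.polyfit(a[k],b[k],1)
pt,pl,pr=rob(cols,top),rob(rows,lf),rob(rr,rt)
def X(p,q): # v=p(u),u=q(v)
    v=(p[0]*q[1]+p[1])/(1-p[0]*q[0]); return (np.polyval(q,v),v)
fl,fr=X(pt,pl),X(pt,pr); W=ray(c,[fl,fr],.077); print("far corners",fl,fr,W,np.linalg.norm(W[0]-W[1]))
d=W[0]-W[1]; yaw=np.arctan2(-d[0],d[1]); print("yaw",yaw)
# handle
g=np.zeros_like(m); g[180:192,180:218]=cv2.inRange(hsv,(0,0,70),(180,95,255))[180:192,180:218]
ct=max(cv2.findContours(g,0,2)[0],key=cv2.contourArea); r=cv2.minAreaRect(ct); print("handle",r,ray(c,[r[0]],.117),ray(c,cv2.boxPoints(r),.117)[:,:2].tolist())
# knob
k=np.zeros_like(m); k[193:212,225:242]=cv2.inRange(hsv,(0,0,0),(180,255,68))[193:212,225:242]
n,l,st,ce=cv2.connectedComponentsWithStats(k); 
for i in range(1,n): print("knob",st[i],ce[i],ray(c,[ce[i]],.127))
# stand base (dark brown) and blue
b=np.zeros_like(m); b[178:220,290:340]=cv2.inRange(hsv,(0,70,25),(14,255,90))[178:220,290:340]
b=cv2.morphologyEx(b,cv2.MORPH_CLOSE,np.ones((9,9)))
ct=max(cv2.findContours(b,0,2)[0],key=cv2.contourArea); r=cv2.minAreaRect(ct); print("stand",r,ray(c,[r[0]],.012)); bp=cv2.boxPoints(r);w=ray(c,bp,.012); print(bp.tolist(),w[:,:2].tolist(),np.linalg.norm(np.diff(w,axis=0),axis=1))
cen=ray(c,[r[0]],.04)[0]; u=proj(s,cen)[0].astype(int); print(u)
si=s["img"]; A=cv2.resize(si[u[1]-30:u[1]+30,u[0]-35:u[0]+35],(600,514),interpolation=cv2.INTER_CUBIC)
B=cv2.resize(im[175:220,288:340],(0,0),fx=3.8,fy=3.8,interpolation=cv2.INTER_CUBIC)
O=np.zeros((600,800,3),np.uint8); O[:514,:600]=A; O[400:400+B.shape[0],800-B.shape[1]:]=B
cv2.imwrite("pics/st.png",np.clip(O*1.5,0,255).astype(np.uint8)); print("crop origin",u-[35,30])
E
```

```text
far corners (np.float64(174.5), np.float64(154.15801282051285)) (np.float64(247.50000000000009), np.float64(155.81923076923078)) [[ 0.64061927  0.23844455  0.077     ]
 [ 0.63479038 -0.00723106  0.077     ]] 0.24574475345923094
yaw -0.023721501109052762
handle ((199.00192260742188, 187.44650268554688), (30.08795928955078, 3.961759328842163), 2.0454084873199463) [[0.52387057 0.14876229 0.117     ]] [[0.519244371093213, 0.1973223340015226], [0.5320699880963948, 0.19710475629998178], [0.5285018724968404, 0.10014873860296324], [0.5156812953507002, 0.10047959773443016]]
knob [230 195  12  14  77] [236.31168831 201.11688312] [[0.4790137  0.02803032 0.127     ]]
knob [225 197   2   2   3] [225.66666667 197.33333333] [[0.49111582 0.06198013 0.127     ]]
stand ((313.5, 198.5), (25.0, 37.0), 90.0) [[ 0.49523833 -0.23807406  0.012     ]]
[[295.0, 186.0], [332.0, 186.0], [332.0, 211.0], [295.0, 211.0]] [[0.5393527575166976, -0.17382514028119433], [0.5392367911659537, -0.3040608702920352], [0.451433958982518, -0.30187142721276883], [0.451575804615999, -0.1725910687031188]] [0.13023578 0.08783013 0.12928044]
[281 168]
crop origin [246 138]
```

View pics/st.png

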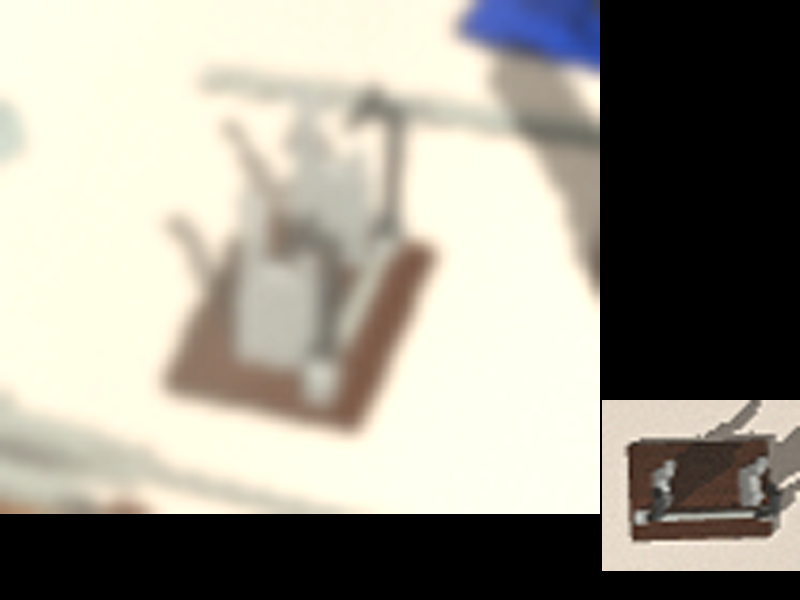

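The dark jaw arms are at crop (325,300) and (390,170), on the robot's side (-x) of the base. The tall tines are on +x. So the stand's y is about world -x and its x about world +y. My first move squares the wrist to the chest, and then I refine the measurements.

Emit:
arm_command:
  increments: "0 0 0 0 0 -0.093 -1;0 0 0 0 0 -0.093 -1;0 0 0 0 0 -0.093 -1;0 0 0 0 0 -0.093 -1;0 0 0 0 0 -0.093 -1;0 0 0 0 0 -0.093 -1;0 0 0 0 0 -0.093 -1;0 0 0 0 0 -0.093 -1"
  force: 40

```text
clock: 0.9
tcp_pos: [0.2519, -0.6259, 0.2308]
ee_rot: [-0.0, 0.712, 0.702, 0.0]
contact_force: [-0.8, -0.6, -0.5]
grip_width: 0.0852
finger_force: 0.0
```

```bash
cat >> h.py <<'E'
def rel(target,tipyaw=None,st=None):
    "shift in tool axes (units of .25 m) to bring TCP to target; turn about tool z so tool y heads tipyaw"
    from rig import state
    s=st or state(); q=s["ee_rot"]; R=Rn.from_quat([q[1],q[2],q[3],q[0]]).as_matrix()
    y=R[:,1]; a=np.arctan2(y[1],y[0])
    print("tcp",np.round(s["tcp_pos"],4),"z",np.round(R[:,2],4),"yheading",round(a,4),"grip",round(s["grip_width"],4),"F",np.round(s["contact_force"],1),"t",round(s["clock"],2))
    if target is not None: print("shift units",np.round(R.T@(np.array(target)-s["tcp_pos"])/.25,4))
    if tipyaw is not None: print("turn z units",round(-(tipyaw-a)/(np.pi/2),4))
E
python3 - <<'E'
from h import *
c=dict(np.load("top0.npz")); s=dict(np.load("side0.npz")); im=c["img"].astype(np.float32); 
ratio=im[...,2]/(im[...,0]+1)
# knob: red ratio in window over grey lug
for nm,cc,(x0,x1,y0,y1) in (("top",c,(226,242,194,212)),("side",s,(250,270,192,212))):
    i=cc["img"].astype(np.float32); r=(i[...,2]/(i[...,0]+1))[y0:y1,x0:x1]; k=(r>1.45).astype(np.uint8)
    n,l,st,ce=cv2.connectedComponentsWithStats(k); j=1+np.argmax(st[1:,4]); print(nm,st[j]+[x0,y0,0,0,0],ce[j]+[x0,y0]); 
    print("\n".join("".join("#" if v else "." for v in row) for row in k))
# stand base edges via R/B ratio
r=im[...,2]/(im[...,0]+1)
g=cv2.cvtColor(c["img"],cv2.COLOR_BGR2GRAY).astype(np.float32)
print(np.round(g[183:216,300]).astype(int),np.round(g[183:216,325]).astype(int)); print(g[207,288:340].astype(int)); print(g[192,288:340].astype(int))
W=dict(far=(.6377,.1156))
ch=np.array([.5677,.1173]); yw=-.025
Rz=np.array([[np.cos(yw),-np.sin(yw)],[np.sin(yw),np.cos(yw)]])
for nm,p,z in (("knobtop",(-.09,-.08),.127),("handle",(-.042,.03),.117),("notch",(-.008,-.152),.077)):
    w=np.r_[ch+Rz@p,z]; print(nm,w,proj(c,w),proj(s,w))
E
```

```text
top [231 199   6   7  32] [233.375   202.03125]
................
................
................
#...............
#..............#
.......##.......
.....#####......
.....######.....
.....######.....
.....######.....
......####......
......###.......
................
................
................
................
................
................
side [259 198   4  10  18] [260.66666667 201.16666667]
....................
....................
....................
....................
....................
....................
#.........##........
###......####.......
.........####.......
..........##........
...........#........
...........#........
...........#........
...........#........
...........#........
...........#........
....................
....................
....................
....................
[148 147  79  51  42  39  39  42  41  43  36  47  47  47  49  42  41  42
  44  33  37  65  31  32  54  42  44  42  45 123 151 147 148] [150  79  60  41  42  39  39  43  38  40  84  81  80  79  79  80  79  81
  78  80  42  79 126  42  39  42  44  43 116 149 146 145 145]
[147 146 147 146 145 147 144  98  58 102  98  85  54  43  43  42  37  38
  40  40  40  40  38  40  40  42  38  39  38  42  38  43  41  44  41  42
  41  39  41  43  41  41  42  37  52  82 100 149 146 143 143 142]
[145 145 144 147 146 147 132  36  40  41  41  44  43  41  38  44  72 107
  94  56  31  33  32  35  36  35  35  36  36  33  34  31  33  31  41  38
  39  40  63  81  88 106 105  81  83  81  83  82  82  83  84  81]
knobtop [0.47572833 0.03957476 0.127     ] [[232.67958953 202.15202257]] [[260.30855432 198.16577269]]
handle [0.52646305 0.14834052 0.117     ] [[199.14421009 186.64614449]] [[230.88481663 220.14317739]]
notch [ 0.5559029  -0.03445252  0.077     ] [[255.64560401 179.07264546]] [[245.85718752 189.57534982]]
```

Emit:
arm_command:
  increments: "0.167 0.053 0 0 0 0.007 -1;0.167 0.053 0 0 0 0 -1;0.167 0.053 0 0 0 0 -1;0.167 0.053 0 0 0 0 -1;0.167 0.053 0 0 0 0 -1;0.167 0.053 0 0 0 0 -1;0.167 0.053 0 0 0 0 -1;0.167 0.053 0 0 0 0 -1"

```text
clock: 1.7
tcp_pos: [0.3679, -0.2936, 0.2312]
ee_rot: [-0.0, 0.718, 0.696, -0.0]
contact_force: [0.8, -0.2, 0.7]
grip_width: 0.0858
finger_force: 0.0
```

Emit:
arm_command:
  increments: "0.167 0.053 0 0 0 0 -1;0.167 0.053 0 0 0 0 -1;0.167 0.053 0 0 0 0 -1;0.167 0.053 0 0 0 0 -1;0.167 0.053 0 0 0 0 -1;0.167 0.053 0 0 0 0 -1;0.167 0.053 0 0 0 0 -1;0.167 0.053 0 0 0 0 -1"

```text
clock: 2.5
tcp_pos: [0.484, 0.0369, 0.2312]
ee_rot: [0.0, 0.718, 0.696, -0.0]
contact_force: [1.1, 0.4, 0.5]
grip_width: 0.0852
finger_force: 0.0
```

```bash
python3 - <<'E'
from h import *
rel([.475,.0385,.092],-.025)
c=dict(np.load("top0.npz"))
# stand: left edge line (z=0), near edge line (z=0)
L=ray(c,[(294.38,192),(295.04,207)],0)[:,:2]; N=ray(c,[(300,211.73),(325,210.8)],0)[:,:2]
yl=L[1]-L[0]; yl/=np.linalg.norm(yl); xn=N[0]-N[1]; xn/=np.linalg.norm(xn)
print("yaw from left",np.degrees(np.arctan2(-yl[0],yl[1])) ,"from near",np.degrees(np.arctan2(xn[1],xn[0])))
th=np.radians(92.3); ex=np.array([np.cos(th),np.sin(th)]); ey=np.array([-ex[1],ex[0]])
a=(L@ex).mean()-.065; b=(N@ey).mean()-.045; print("stand centre",a*ex+b*ey, L,N)
E
```

```text
tcp [0.484  0.0369 0.2312] z [-2.e-04 -2.e-04 -1.e+00] yheading -0.0306 grip 0.0852 F [1.1 0.4 0.5] t 2.5
shift units [ 0.0056 -0.036   0.5569]
turn z units -0.0036
yaw from left 91.7167943342038 from near 92.06089767239426
stand centre [ 0.49615735 -0.23852836] [[ 0.51923511 -0.17281982]
 [ 0.4661001  -0.17441242]] [[ 0.44942318 -0.19166423]
 [ 0.45259823 -0.27989691]]
```

Emit:
arm_command:
  increments: "0.0056 -0.036 0.15 0 0 0 -1;0 0 0.15 0 0 0 -1;0 0 0.15 0 0 0 -1;0 0 0.107 0 0 0 -1;0 0 0 0 0 0 -1;0 0 0 0 0 0 1;0 0 0 0 0 0 1;0 0 0 0 0 0 1"
  force: 40

```text
clock: 3.3
tcp_pos: [0.4758, 0.037, 0.0935]
ee_rot: [0.001, 0.718, 0.696, 0.001]
contact_force: [0.5, 0.3, 0.1]
grip_width: 0.0439
finger_force: 0.0
```

Emit:
arm_command:
  increments: "0 0 0 0 0 0 1;0 0 0 0 0 0 1;0 0 0 0 0 0 1;0 0 0 0 0 0 1"

```text
clock: 3.7
tcp_pos: [0.4755, 0.0369, 0.0929]
ee_rot: [0.001, 0.718, 0.696, 0.001]
contact_force: [-0.7, -1.1, 8.3]
grip_width: 0.0212
finger_force: 38.8
```

Emit:
arm_command:
  increments: "0 0 -0.02 0 0 0 1;0 0 -0.04 0 0 0 1;0 0 -0.06 0 0 0 1;0 0 -0.08 0 0 0 1;0 0 -0.08 0 0 0 1;0 0 -0.08 0 0 0 1;0 0 0 0 0 0 1;0 0 0 0 0 0 1"

```text
clock: 4.5
tcp_pos: [0.4749, 0.0368, 0.1825]
ee_rot: [0.0, 0.718, 0.696, 0.0]
contact_force: [0.8, -0.8, -1.1]
grip_width: 0.0208
finger_force: 39.2
```

```bash
python3 - <<'E'
from h import *
from rig import capture
rel(None)
t=capture("top"); s=capture("side"); np.savez("top1.npz",**t); np.savez("side1.npz",**s)
A=cv2.resize(s["img"][130:230,200:320],(600,500),interpolation=cv2.INTER_CUBIC)
cv2.imwrite("pics/p1.png",np.clip(A*1.4,0,255).astype(np.uint8))
# notch in the first top picture: grey plate
c=dict(np.load("top0.npz")); g=cv2.cvtColor(c["img"],cv2.COLOR_BGR2GRAY)
print(g[168:198,244:270])
E
```

```text
tcp [0.4749 0.0368 0.1825] z [ 9.e-04 -1.e-04 -1.e+00] yheading -0.0306 grip 0.0208 F [ 0.8 -0.8 -1.1] t 4.5
[[ 61  61  61  67  82  81  80  80  78  81  82  80  81  80  80  82  83  79
   80  81  81  84  80  82  81  81]
 [ 55  53  54  67  84  78  80  84  83  81  80  80  82  81  79  81  79  82
   81  80  81  82  81  80  79  82]
 [ 56  56  66  98 102 100 102 101 101 100 102 101  99 101 101 100  92  96
   95  93  92  93  81  83  80  80]
 [ 56  54  71 109 106 105 106 107 107 105 105 106 108 105 105 105 107 106
  107 108 107 101  84  81  81  82]
 [ 59  58  79 129 109 107 108 110 108 109 109 108 110 109 109 106 108 109
  108 109 110 106  84  83  83  82]
 [ 57  51  82 141 113 107 107 106 106 107 108 109 110 109 111 110 109 109
  109 110 109 104  85  79  81  82]
 [ 54  52  78 129 106 107 108 107 108 107 106 108 105 106 107 108 110 109
  107 105 107 104  86  80  84  81]
 [ 54  54  85 141 103 106 103 104 104 105 104 105 106 104 104 105 104 103
  103 108 108 101  84  80  83  84]
 [ 57  56  71 111  94  95 106 107 104 102  95  95  95  94  98 107 108 107
  106 105 105 105  89  81  80  82]
 [ 59  59 
[... 1579 characters left out ...]
88 109 104
  107 149 148 145 144 146 146 146]
 [ 36  39  48  76  82  80  70  73  88  79  82  81  82  80  82  84  97 102
   96 150 145 148 143 146 147 144]
 [ 38  41  47  73  83  82  81  79  80  83  81  80  82  81  80  80  84  87
   98 150 146 147 147 147 143 146]
 [ 40  40  48  75  81  81  81  81  81  80  81  82  80  80  80  82  81  81
   97 148 148 145 144 147 144 145]
 [ 40  39  48  73  84  85  81  81  83  81  78  82  83  83  81  79  81  79
   97 149 146 146 146 146 145 146]
 [ 40  42  49  73  82  82  81  83  81  82  84  80  81  81  81  80  82  81
   99 148 144 145 147 146 145 147]
 [ 38  37  47  76  81  82  80  82  82  81  83  80  84  80  78 102 154 149
  149 147 147 146 144 148 145 144]]
```

View pics/p1.png

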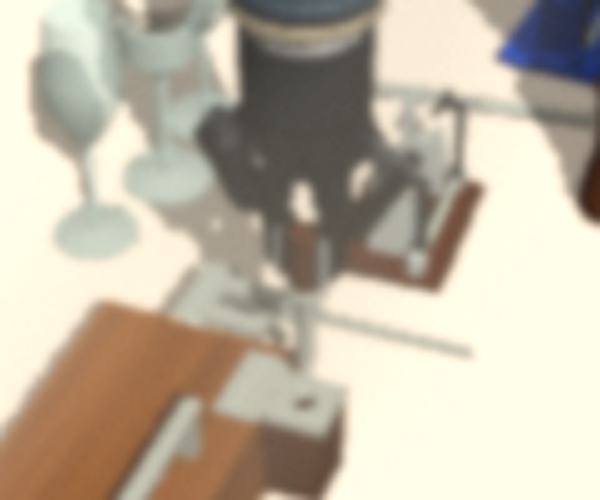

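The pin is out and hangs upright in the fingers. The empty bore shows at crop (305,402) and the notch bracket behind the shaft at about (225,300).

```bash
python3 - <<'E'
from h import *
c=dict(np.load("top0.npz")); s1=dict(np.load("side1.npz"))
print("slot mid",ray(c,[(255.77,181),(255.77+.0,186)],.077)[:,:2], "slot end",ray(c,[(255.9,176.1)],.077)[:,:2])
g=cv2.cvtColor(c["img"],cv2.COLOR_BGR2GRAY).astype(float)
for r in range(178,187): # slot centre per row by darkness centroid
    w=np.clip(109-g[r,251:262],0,28); w[:1]=0; print(r,round((w*np.arange(251,262)).sum()/w.sum(),2),end="; ")
print("\nknob top",ray(c,[(233.4,202.03)],.127)[:,:2],"z.115",ray(c,[(233.4,202.03)],.115)[:,:2])
i=s1["img"].astype(float); print("bore side",ray(s1,[(260.6,210)],.077)[:,:2])
gs=cv2.cvtColor(s1["img"],cv2.COLOR_BGR2GRAY); print(gs[205:216,250:272])
rel(None)
E
```

```text
slot mid [[ 0.5494141  -0.03485195]
 [ 0.53261599 -0.03480938]] slot end [[ 0.56592415 -0.03532878]]
178 255.95; 179 255.85; 180 255.93; 181 255.9; 182 255.83; 183 255.8; 184 255.78; 185 255.82; 186 255.71; 
knob top [[0.47611455 0.03728452]] z.115 [[0.47684789 0.03783867]]
bore side [[0.47475178 0.04003071]]
[[141 141 140 140 139 139 138 135 133 132 135 140 148 158 165 170 172 174
  177 177 179 180]
 [141 140 139 139 139 139 139 138 137 138 139 139 142 146 151 156 161 165
  169 172 177 180]
 [140 139 139 138 138 138 139 139 138 139 140 140 139 139 142 145 148 149
  153 162 174 179]
 [139 139 138 137 136 136 138 138 136 136 136 133 132 136 139 140 139 139
  143 155 172 180]
 [140 139 138 137 136 138 138 137 132 124 118 115 118 128 137 138 137 135
  140 156 172 180]
 [139 138 138 138 138 138 140 135 126 110  97  96 106 124 136 137 135 130
  135 155 173 180]
 [139 137 137 137 138 139 139 137 128 112 103 106 117 131 136 138 130 120
  126 152 173 180]
 [135 133 130 132 135 137 139 139 135 130 127 128 133 136 138 135 123 109
  117 150 174 181]
 [125 122 118 119 126 130 134 136 136 136 138 138 140 139 138 130 112  96
  112 150 174 181]
 [107 102  98 100 107 113 119 124 128 131 134 136 138 139 134 121  99  85
  110 150 174 181]
 [ 91  85  80  81  83  89  96 102 108 115 121 125 129 130 124 106  84  79
  109 150 174 181]]
tcp [0.4743 0.0368 0.1815] z [-1.1e-03 -2.0e-04 -1.0e+00] yheading -0.0304 grip 0.0209 F [-0.4  0.7  0.3] t 4.6
```

Emit:
arm_command:
  increments: "-0.096 0.0105 0 0 0 0 1;-0.096 0.0105 0 0 0 0 1;-0.096 0.0105 0 0 0 0 1;0 0 0.1 0 0 0 1;0 0 0.1 0 0 0 1;0 0 0.1 0 0 0 1;0 0 0.046 0 0 0 1;0 0 0 0 0 0 1"

```text
clock: 5.4
tcp_pos: [0.4793, -0.0351, 0.0939]
ee_rot: [-0.001, 0.718, 0.697, -0.001]
contact_force: [0.4, 0.7, 0.1]
grip_width: 0.0209
finger_force: 39.2
```

```bash
python3 - <<'E'
from h import *
from rig import capture
rel([.556,-.0372,.095],-.025)
t=capture("top"); s=capture("side"); np.savez("top2.npz",**t); np.savez("side2.npz",**s)
A=cv2.resize(s["img"][160:220,210:290],(800,600),interpolation=cv2.INTER_CUBIC)
cv2.imwrite("pics/p2.png",np.clip(A*1.4,0,255).astype(np.uint8))
for p in ([.4815,-.0335,.079],[.4815,-.0335,.017],[.5555,-.0352,.077]): print(proj(s,p))
E
```

```text
tcp [ 0.4793 -0.0351  0.0939] z [-3.9e-03  3.0e-04 -1.0e+00] yheading -0.0297 grip 0.0209 F [0.4 0.7 0.1] t 5.4
shift units [ 0.0006  0.3067 -0.0055]
turn z units -0.003
[[266.54860668 194.48133626]]
[[266.40394085 207.99153529]]
[[246.05252337 189.46613348]]
```

View pics/p2.png

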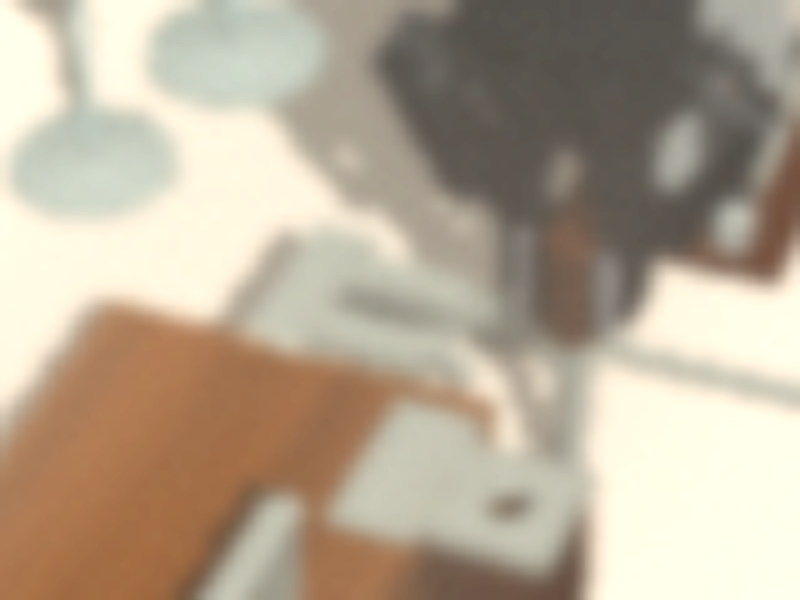

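The pin's shaft, at crop (572,390), stands just outside the slot mouth at (480,330) and is lined up with it. I'll slide it in.

Emit:
arm_command:
  increments: "0 0.05 -0.004 0 0 0 1;0 0.05 0 0 0 0 1;0 0.05 0 0 0 0 1;0 0.05 0 0 0 0 1;0 0.04 0 0 0 0 1;0 0.04 0 0 0 0 1;0 0 0 0 0 0 1"

```text
clock: 6.2
tcp_pos: [0.552, -0.0373, 0.097]
ee_rot: [0.0, 0.718, 0.696, 0.001]
contact_force: [-0.4, 0.3, -0.9]
grip_width: 0.021
finger_force: 39.3
```

```bash
python3 - <<'E'
from h import *
from rig import state
rel([.556,-.0372,.095]); print(state()["moment"])
E
```

```text
tcp [ 0.552  -0.0373  0.097 ] z [ 1.7e-03  3.0e-04 -1.0e+00] yheading -0.0306 grip 0.021 F [-0.4  0.3 -0.9] t 6.2
shift units [0.001  0.0161 0.008 ]
[-0.0277302   0.04411031 -0.00230598]
```

Emit:
arm_command:
  increments: "0 0.008 0 0 0 0 1;0 0.006 0 0 0 0 1;0 0.006 0 0 0 0 1;0 0 0 0 0 0 1"

```text
clock: 6.6
tcp_pos: [0.5555, -0.0375, 0.0966]
ee_rot: [-0.0, 0.718, 0.696, 0.0]
contact_force: [-0.1, 0.2, -1.6]
grip_width: 0.0208
finger_force: 39.3
```

Emit:
arm_command:
  increments: "0 0.006 0 0 0 0 1;0 0.006 0 0 0 0 1;0 0 0 0 0 0 1"

```text
clock: 6.9
tcp_pos: [0.5586, -0.0376, 0.0965]
ee_rot: [-0.0, 0.718, 0.696, -0.0]
contact_force: [-0.5, -0.5, -1.8]
grip_width: 0.0209
finger_force: 39.3
```

Emit:
arm_command:
  increments: "0 0.006 0 0 0 0 1;0 0 0 0 0 0 1;0 0 0 0 0 0 1"

```text
clock: 7.2
tcp_pos: [0.559, -0.0377, 0.0963]
ee_rot: [-0.001, 0.718, 0.696, -0.001]
contact_force: [-5.2, 0.6, 1.7]
grip_width: 0.021
finger_force: 39.7
```

Emit:
arm_command:
  increments: "0 -0.004 0.006 0 0 0 1;0 0 0.005 0 0 0 1;0 0 0.003 0 0 0 1;0 0 0 0 0 0 1"

```text
clock: 7.6
tcp_pos: [0.5589, -0.0377, 0.093]
ee_rot: [-0.0, 0.718, 0.696, -0.0]
contact_force: [-4.1, -0.7, 2.5]
grip_width: 0.0211
finger_force: 39.8
```

Emit:
arm_command:
  increments: "0 -0.002 0.002 0 0 0 1;0 0 0 0 0 0 -0.3;0 0 0 0 0 0 -0.3;0 0 0 0 0 0 -0.3;0 0 0 0 0 0 -0.3;0 0 -0.1 0 0 0 -0.3;0 0 -0.15 0 0 0 -0.3;0 0 -0.05 0 0 0 -0.3"

```text
clock: 8.4
tcp_pos: [0.5601, -0.0373, 0.1705]
ee_rot: [0.001, 0.718, 0.696, 0.002]
contact_force: [0.9, -0.0, 0.7]
grip_width: 0.0555
finger_force: 0.0
```

```bash
python3 - <<'E'
from h import *
from rig import capture
rel([.526,.148,.22],-.025)
rel([.526,.148,.0925],-.025)
s=capture("side"); np.savez("side3.npz",**s)
A=cv2.resize(s["img"][160:240,200:306],(795,600),interpolation=cv2.INTER_CUBIC)
cv2.imwrite("pics/p3.png",np.clip(A*1.4,0,255).astype(np.uint8))
E
```

```text
tcp [ 0.5601 -0.0373  0.1705] z [ 4.1e-03  2.0e-04 -1.0e+00] yheading -0.0303 grip 0.0555 F [ 0.9 -0.   0.7] t 8.4
shift units [ 0.7367 -0.1578 -0.1982]
turn z units -0.0033
tcp [ 0.5601 -0.0373  0.1705] z [ 4.1e-03  2.0e-04 -1.0e+00] yheading -0.0303 grip 0.0555 F [ 0.9 -0.   0.7] t 8.4
shift units [ 0.7365 -0.1599  0.3117]
turn z units -0.0033
```

View pics/p3.png

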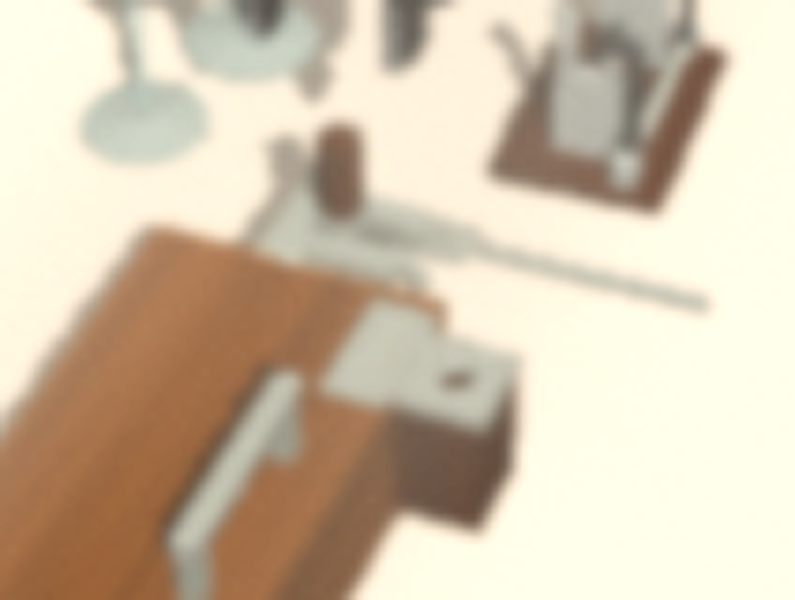

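The pin hangs upright on its collar at the closed end of the notch, with the knob at crop (340,170). Next is the lid handle.

Emit:
arm_command:
  increments: "0.147 -0.0315 -0.04 0 0 0 -0.3;0.147 -0.0315 0 0 0 0 -0.3;0.147 -0.0315 0 0 0 0 -0.3;0.147 -0.0315 0 0 0 0 -0.3;0.148 -0.0315 0 0 0 0 -0.3;0 0 0.13 0 0 0 -0.3;0 0 0.13 0 0 0 -0.3;0 0 0.09 0 0 0 -0.3"

```text
clock: 9.25
tcp_pos: [0.5237, 0.1474, 0.0876]
ee_rot: [-0.0, 0.717, 0.697, -0.001]
contact_force: [0.6, -0.2, 0.1]
grip_width: 0.0556
finger_force: 0.0
```

Emit:
arm_command:
  increments: "0 0 0 0 0 0 -0.3;0 0 0 0 0 0 1;0 0 0 0 0 0 1;0 0 0 0 0 0 1;0 0 0 0 0 0 1;0 0 0 0 0 0 1"
  force: 40

```text
clock: 9.85
tcp_pos: [0.526, 0.1477, 0.0913]
ee_rot: [0.001, 0.718, 0.696, 0.001]
contact_force: [2.1, -1.3, 6.9]
grip_width: 0.0114
finger_force: 41.2
```

Emit:
arm_command:
  increments: "0 0.02 0 0 0 0 1;0 0.06 0 0 0 0 1;0 0.08 0 0 0 0 1;0 0.1 0 0 0 0 1;0 0.1 0 0 0 0 1;0 0.08 0 0 0 0 1;0 0.06 0 0 0 0 1;0 0.03 0 0 0 0 1"

```text
clock: 10.65
tcp_pos: [0.6587, 0.1455, 0.0914]
ee_rot: [-0.0, 0.717, 0.697, 0.002]
contact_force: [-1.7, 3.8, 7.0]
grip_width: 0.0111
finger_force: 41.1
```

```bash
python3 -c "
from h import *
rel([.6665,.1442,.0913])"
```

```text
tcp [0.6587 0.1455 0.0914] z [ 0.0022  0.003  -1.    ] yheading -0.0295 grip 0.0111 F [-1.7  3.8  7. ] t 10.65
shift units [-0.0043  0.0314  0.0004]
```

Emit:
arm_command:
  increments: "0.003 0.012 0 0 0 0 1;0 0.012 0 0 0 0 1;0 0.006 0 0 0 0 1;0 0.006 0 0 0 0 1;0 0 0 0 0 0 1;0 0 0 0 0 0 1"

```text
clock: 11.25
tcp_pos: [0.666, 0.1454, 0.0914]
ee_rot: [-0.0, 0.717, 0.697, 0.001]
contact_force: [-2.9, 2.5, 7.9]
grip_width: 0.0114
finger_force: 41.1
```

Emit:
arm_command:
  increments: "0 0.008 0 0 0 0 1;0 0 0 0 0 0 1;0 0 0 0 0 0 1"

```text
clock: 11.55
tcp_pos: [0.666, 0.1454, 0.0914]
ee_rot: [-0.001, 0.717, 0.697, -0.001]
contact_force: [-10.7, 0.4, 13.6]
grip_width: 0.0112
finger_force: 41.9
```

Emit:
arm_command:
  increments: "0 -0.006 0.002 0 0 0 1;0 0 0 0 0 0 1;0 0 0 0 0 0 -0.3;0 0 0 0 0 0 -0.3;0 0 0 0 0 0 -0.3;0 0 -0.15 0 0 0 -0.3;0 0 -0.15 0 0 0 -0.3;0 0 -0.1 0 0 0 -0.3"

```text
clock: 12.35
tcp_pos: [0.6673, 0.1441, 0.192]
ee_rot: [0.0, 0.718, 0.696, 0.001]
contact_force: [0.7, 0.7, 0.0]
grip_width: 0.0556
finger_force: 0.0
```

Emit:
arm_command:
  increments: "0.1 -0.15 -0.1 0 0 0 -0.3;0.1 -0.15 0 0 0 0 -0.3;0.1 -0.15 0 0 0 0 -0.3;0.1 -0.15 0 0 0 0 -0.3;0 0 0 0 0 0 -0.3"

```text
clock: 12.85
tcp_pos: [0.5157, 0.2526, 0.2147]
ee_rot: [-0.001, 0.715, 0.699, 0.0]
contact_force: [0.9, 0.1, -0.0]
grip_width: 0.0556
finger_force: 0.0
```

```bash
python3 - <<'E'
from h import *
from rig import capture
rel([.5685,.119,.03],-.025)
t=capture("top"); np.savez("top4.npz",**t)
ch=np.array([.5685,.1165]); yw=-.025; Rz=np.array([[np.cos(yw),-np.sin(yw)],[np.sin(yw),np.cos(yw)]])
for n,p in (("origin",(0,.032)),("guard",(0,-.033)),("butt",(0,-.106)),("tip",(0,.094)),("far handle",(.098,.03)),("rest-7",(0,-.007)),("rest73",(0,.073))):
    w=np.r_[ch+Rz@p,.048 if n!="far handle" else .117]; print(n,w.round(4),proj(t,w))
A=cv2.resize(t["img"][130:215,160:270],(776,600),interpolation=cv2.INTER_CUBIC)
cv2.imwrite("pics/p4.png",np.clip(A*1.6,0,255).astype(np.uint8))
E
```

```text
tcp [0.5157 0.2526 0.2147] z [-0.0015  0.0023 -1.    ] yheading -0.022 grip 0.0556 F [ 0.9  0.1 -0. ] t 12.85
shift units [-0.5312  0.2241  0.7371]
turn z units 0.0019
origin [0.5693 0.1485 0.048 ] [[202.09451338 176.2842433 ]]
guard [0.5677 0.0835 0.048 ] [[221.06866039 176.73945713]]
butt [0.5659 0.0105 0.048 ] [[242.37705332 177.25067249]]
tip [0.5708 0.2105 0.048 ] [[183.99528821 175.85001995]]
far handle [0.6672 0.144  0.117 ] [[201.06956337 143.75727453]]
rest-7 [0.5683 0.1095 0.048 ] [[213.47910564 176.5573741 ]]
rest73 [0.5703 0.1895 0.048 ] [[190.12575928 175.99709772]]
```

View pics/p4.png

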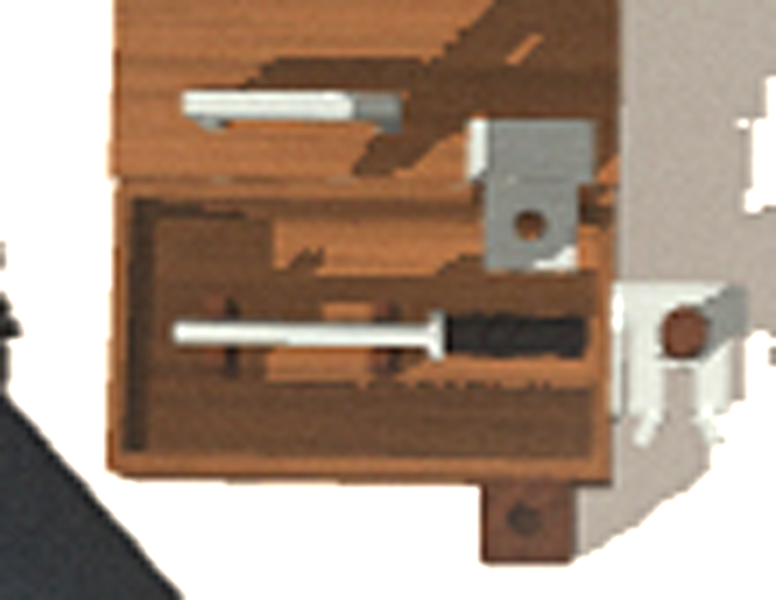

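The chest is open and the lid is at its stop. The steel lies with its tip at crop (172,330), guard at (436,335) and handle out to (585,335), within 2 mm of prediction. I'll grip between the rests, at about chest y=+20.

Emit:
arm_command:
  increments: "-0.115 0.0545 0 0 0 0 -0.3;-0.115 0.0545 0 0 0 0 -0.3;-0.115 0.0545 0 0 0 0 -0.3;-0.115 0.0545 0 0 0 0 -0.3;0 0 0.18 0 0 0 -0.3;0 0 0.18 0 0 0 -0.3;0 0 0 0 0 0 -0.3"

```text
clock: 13.6
tcp_pos: [0.5694, 0.128, 0.1187]
ee_rot: [-0.002, 0.718, 0.696, -0.004]
contact_force: [-0.1, -0.5, -0.1]
grip_width: 0.0555
finger_force: 0.0
```

```bash
python3 -c "
from h import *
rel([.5675,.1365,.029],-.022)"
```

```text
tcp [0.5694 0.128  0.1187] z [-0.0089 -0.0031 -1.    ] yheading -0.0323 grip 0.0555 F [-0.1 -0.5 -0.1] t 13.6
shift units [ 0.0348 -0.0056  0.3586]
turn z units -0.0066
```

Emit:
arm_command:
  increments: "0.034 -0.006 0 0 0 -0.006 -0.3;0 0 0.1 0 0 0 -0.3;0 0 0.1 0 0 0 -0.3;0 0 0.1 0 0 0 -0.3;0 0 0.06 0 0 0 -0.3;0 0 0 0 0 0 -0.3"

```text
clock: 14.2
tcp_pos: [0.5713, 0.1405, 0.0344]
ee_rot: [0.0, 0.714, 0.7, 0.0]
contact_force: [-0.5, 0.3, -0.1]
grip_width: 0.0555
finger_force: 0.0
```

```bash
python3 -c "
from h import *
rel([.5675,.1365,.029],-.022)"
```

```text
tcp [0.5713 0.1405 0.0344] z [ 6.e-04  1.e-04 -1.e+00] yheading -0.02 grip 0.0555 F [-0.5  0.3 -0.1] t 14.2
shift units [-0.0163 -0.0151  0.0217]
turn z units 0.0013
```

Emit:
arm_command:
  increments: "-0.016 -0.015 0.022 0 0 0 -0.3;0 0 0 0 0 0 -0.3;0 0 0 0 0 0 1;0 0 0 0 0 0 1;0 0 0 0 0 0 1;0 0 0 0 0 0 1;0 0 0 0 0 0 1;0 0 0 0 0 0 1"
  force: 60

```text
clock: 15.0
tcp_pos: [0.5671, 0.1358, 0.0289]
ee_rot: [0.0, 0.715, 0.7, 0.0]
contact_force: [0.1, -1.2, 5.9]
grip_width: 0.0099
finger_force: 58.4
```

```bash
python3 -c "
from h import *
rel([.5675,.1365,.029],-.022)"
```

```text
tcp [0.5671 0.1358 0.0289] z [ 7.e-04  1.e-04 -1.e+00] yheading -0.021 grip 0.0099 F [ 0.1 -1.2  5.9] t 15.0
shift units [ 0.0029  0.0015 -0.0005]
turn z units 0.0006
```

Emit:
arm_command:
  increments: "0 0 -0.03 0 0 0 1;0 0 -0.07 0 0 0 1;0 0 -0.1 0 0 0 1;0 0 -0.15 0 0 0 1;0 0 -0.15 0 0 0 1;0 0 -0.15 0 0 0 1;0 0 -0.1 0 0 0 1;0 0 0 0 0 0 1"

```text
clock: 15.8
tcp_pos: [0.5683, 0.1365, 0.2198]
ee_rot: [0.001, 0.714, 0.7, 0.003]
contact_force: [-0.4, 0.4, -2.6]
grip_width: 0.0101
finger_force: 58.6
```

```bash
python3 - <<'E'
from h import *
from rig import capture,state
rel(None); st=state(); print(st["moment"])
t=capture("top"); s=capture("side"); np.savez("top5.npz",**t); np.savez("side5.npz",**s)
q=st["ee_rot"]; R=Rn.from_quat([q[1],q[2],q[3],q[0]]).as_matrix(); g=st["tcp_pos"]-R[:,2]*.0187
for n,a in (("tip",.074),("guard",-.053),("butt",-.126)):
    w=g+R[:,0]*a; print(n,w.round(3),proj(t,w).round(1),proj(s,w).round(1))
A=cv2.resize(s["img"][120:240,170:330],(800,600),interpolation=cv2.INTER_CUBIC)
cv2.imwrite("pics/p5.png",np.clip(A*1.4,0,255).astype(np.uint8))
E
```

```text
tcp [0.5683 0.1365 0.2198] z [ 0.0059  0.0018 -1.    ] yheading -0.021 grip 0.0101 F [-0.4  0.4 -2.6] t 15.8
[ 0.00602384 -0.01405371 -0.03460624]
tip [0.57  0.21  0.239] [[172.1 167.5]] [[203.3 199.5]]
guard [0.567 0.084 0.238] [[215.8 168.4]] [[224.8 171.5]]
butt [0.566 0.011 0.238] [[241.  168.9]] [[235.5 157.5]]
```

View pics/p5.png

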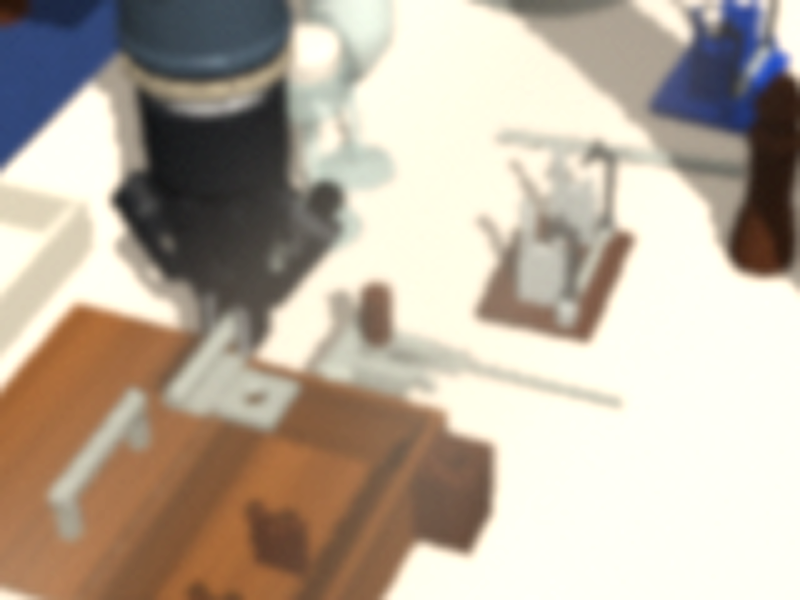

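The steel hangs level in the gripper, with its tip at crop (170,395) as predicted. I'll refine the stand and the steel's place in the grip numerically.

```bash
python3 - <<'E'
from h import *
t=dict(np.load("top5.npz")); g=cv2.cvtColor(t["img"],cv2.COLOR_BGR2GRAY)
np.set_printoptions(linewidth=250)
print("cols 298-336"); 
for r in range(183,214): print(r,g[r,294:338])
print("steel row"); print(g[164:171,166:182]); print(g[162:175,208:222])
th=np.radians(91.9); ex=np.array([np.cos(th),np.sin(th)]); ey=np.array([-ex[1],ex[0]]); c=np.array([.4962,-.2385])
for n,x,y,z in (("fork+ tall top",.04,-.0075,.098),("fork- tall top",-.04,-.0075,.098),("f+ short in",.04,.0075,.074),("f- short in",-.04,.0075,.074),("f+ floor",.04,0,.062),("f- floor",-.04,0,.062)):
    print(n,proj(t,np.r_[c+ex*x+ey*y,z]).round(1))
E
```

```text
cols 298-336
183 [184 184 183 183 185 184 185 185 186 185 185 186 185 185 186 186 185 185 185 184 189 171  99 102 104 108 106 106 136 196 192 189 172 121 189 188 187 185 185 184 184 183 185 169]
184 [184 183 185 187 186 187 188 187 187 187 188 187 186 189 187 188 188 188 170 127 175 102 106 106 108 109 109 108 105 105 102 105 102 104 100 102 100 100 100 127 189 186 169 101]
185 [186 186 189 171  99 100 104 101 102 102 103 101 104 104 104 102 101 102 102 108 106 106 108 111 111 104  83  86  83  83  82  83  79  60  65  63  69  91 105 129 191 170 101 103]
186 [178 121  50  59  60  61  59  61  65  65  62  50  49  50  52  49  54  48  35  34  37  38  38  41  37  39  40  42  37  40  44  54  54  55  54  52  54  73 108 104 101 104 104 107]
187 [122  44  50  53  51  54  51  54  54  52  54  52  52  54  57  53  52  42  44  44  42  43  42  42  47  45  45  44  42  46  47  52  51  56  55  53  53  74 111 107 107 107 109 108]
188 [123  44  49  51  53  54  54  54  53  49  53  52  53  52  53  48  41  44  42  41  43  46  43  43  44  46  45  45  47  55  55  55  54  53  55  54  48  68 111 109 108 108 109 
[... 4976 characters left out ...]
28 26 27 25 40 72 72 69 70 69 68 67]
 [25 29 26 26 26 28 29 44 60 66 73 77 75 75]
 [29 28 27 26 29 26 27 30 54 56 55 57 53 34]
 [28 28 28 24 30 28 24 28 46 47 13 14 15 14]
 [29 30 30 26 28 31 28 23 22 20 19 20 18 16]
 [28 28 27 27 30 31 27 28 25 26 22 17 17 23]
 [28 27 29 28 27 28 29 26 26 27 21 14 20 12]
 [31 26 29 30 28 27 27 30 24 27 27 20 18 17]
 [29 31 29 28 26 27 29 28 28 30 27 26 15 21]
 [29 29 29 29 31 30 28 29 26 30 27 25 29 35]
 [26 30 33 29 28 27 29 29 29 28 28 25 27 36]
 [31 30 27 29 32 30 29 23 28 24 26 27 26 30]]
fork+ tall top [[305.9 194.5]]
fork- tall top [[330.3 193.6]]
f+ short in [[305.  199.6]]
f- short in [[328.9 198.7]]
f+ floor [[304.3 197.6]]
f- floor [[328.1 196.8]]
```

```bash
python3 - <<'E'
from h import *
c=dict(np.load("top5.npz"))
L=ray(c,[(294.02,187.5),(295.03,209)],0)[:,:2]; N=ray(c,[(304,211.45),(327.5,210.8)],0)[:,:2]
yl=L[1]-L[0]; xn=N[0]-N[1]
a1=np.degrees(np.arctan2(-yl[0],yl[1]))%180; a2=np.degrees(np.arctan2(xn[1],xn[0])); print("left",a1,"near",a2, "centroid img len", ray(c,[(294.4,198),(332.3,190)],0.006))
for d in(91.3,91.7,92.1):
    th=np.radians(d); ex=np.array([np.cos(th),np.sin(th)]); ey=np.array([-ex[1],ex[0]])
    print(d,(((L@ex).mean()-.065)*ex+((N@ey).mean()-.045)*ey).round(4))
rel([.4966,-.2512,.2198],np.radians(1.6))
E
```

```text
left 91.88908673619287 near 91.51684121010099 centroid img len [[ 0.4974932  -0.1718608   0.006     ]
 [ 0.52566548 -0.3061298   0.006     ]]
91.3 [ 0.4963 -0.2381]
91.7 [ 0.4962 -0.2381]
92.1 [ 0.4962 -0.2381]
tcp [0.5666 0.1355 0.2159] z [ 3.e-04 -1.e-04 -1.e+00] yheading -0.021 grip 0.01 F [-0.7  0.6 -2.7] t 15.9
shift units [-1.5523 -0.2474 -0.0153]
turn z units -0.0312
```

Emit:
arm_command:
  increments: "0 0 0 0 0 -0.031 1;-0.154 -0.0326 0 0 0 0 1;-0.154 -0.0326 0 0 0 0 1;-0.154 -0.0326 0 0 0 0 1;-0.154 -0.0326 0 0 0 0 1;-0.154 -0.0326 0 0 0 0 1;-0.154 -0.0326 0 0 0 0 1;-0.154 -0.0326 0 0 0 0 1"

```text
clock: 16.7
tcp_pos: [0.5157, -0.1367, 0.2142]
ee_rot: [-0.001, 0.697, 0.717, -0.001]
contact_force: [0.4, -0.5, -1.4]
grip_width: 0.0101
finger_force: 58.6
```

Emit:
arm_command:
  increments: "-0.154 -0.0326 0 0 0 0 1;-0.154 -0.0326 0 0 0 0 1;-0.154 -0.0326 0 0 0 0 1;0 0 0 0 0 0 1;0 0 0 0 0 0 1"

```text
clock: 17.2
tcp_pos: [0.4948, -0.252, 0.2141]
ee_rot: [-0.002, 0.698, 0.716, -0.0]
contact_force: [0.4, 0.3, -2.3]
grip_width: 0.0099
finger_force: 58.6
```

```bash
python3 - <<'E'
from h import *
from rig import capture,state
rel([.4966,-.2510,.1087],np.radians(1.7)); st=state()
t=capture("top"); s=capture("side"); np.savez("top6.npz",**t); np.savez("side6.npz",**s)
q=st["ee_rot"]; R=Rn.from_quat([q[1],q[2],q[3],q[0]]).as_matrix(); g=st["tcp_pos"]-R[:,2]*.0187
for n,a in (("tip",.0747),("guard",-.0523),("butt",-.1253)):
    w=g+R[:,0]*a; print(n,w.round(3),proj(t,w).round(1),proj(s,w).round(1))
np.set_printoptions(linewidth=250)
for cc,k in((t,"top"),(s,"side")):
    gg=cv2.cvtColor(cc["img"],cv2.COLOR_BGR2GRAY)
    for a in(.0747,-.1253):
        u,v=proj(cc,g+R[:,0]*a)[0].round().astype(int); print(k,a,(u-8,v-6)); print(gg[v-6:v+7,u-8:u+9])
E
```

```text
tcp [ 0.4948 -0.252   0.2141] z [-0.0028  0.0016 -1.    ] yheading 0.0255 grip 0.0099 F [ 0.4  0.3 -2.3] t 17.2
shift units [0.0031 0.0085 0.4215]
turn z units -0.0027
tip [ 0.493 -0.177  0.233] [[305.8 193.9]] [[278.5 131.8]]
guard [ 0.496 -0.304  0.233] [[349.5 192.8]] [[289.  113.7]]
butt [ 0.498 -0.377  0.233] [[374.6 192.1]] [[294.5 104.4]]
top 0.0747 (np.int64(298), np.int64(188))
[[ 49  49  50  49  49  48  47  51  48  48  46  48  35  40  38  38  38]
 [ 49  51  51  49  49  47  49  48  48  46  39  36  39  38  36  39  40]
 [ 53  53  53  54  52  52  50  58  62  40  39  40  41  40  40  39  38]
 [ 53  52  53  50  49  52  82 126 112  63  36  39  39  39  39  39  37]
 [ 51  51  50  50  49  57  89 132 113  55  60  62  59  60  64  63  77]
 [ 49  50  50  56  79 106 117 137 117 117 123 125 123 125 122 124 124]
 [ 52  51  58  82 103 103 116 133 124 133 148 146 146 146 142 145 144]
 [ 51  53  60  80 100 105 109  98  84 131 137 137 136 133 134 128 131]
 [ 55  54  58  83 108 134 141  80  34  43  48  47  42  37  39  36  37]
 [ 54  50  57  78 108 137 148  89  38  40  36  41  42  39  37  38  45]

[... 1972 characters left out ...]
29 29 31 31 33 35 35 36 37 38 40 42 49 58 60 50 46]
 [31 32 33 34 35 37 36 36 36 38 41 45 53 60 59 52 46]
 [33 35 37 37 37 36 36 37 36 39 42 46 55 61 59 54 47]
 [35 36 37 38 37 37 38 37 39 40 42 48 54 62 63 59 55]
 [35 36 38 39 38 39 39 40 40 42 45 50 55 60 63 64 62]
 [35 37 39 40 40 39 40 40 40 42 48 54 56 58 59 62 61]
 [37 38 39 40 40 40 42 40 41 43 47 53 56 55 55 54 56]
 [38 38 39 41 41 41 41 41 41 43 48 56 58 55 50 48 51]
 [40 41 41 41 42 42 41 42 44 47 55 60 61 53 47 47 53]
 [47 44 42 42 42 43 43 44 48 56 64 63 59 51 47 49 60]
 [59 48 44 43 45 44 43 46 54 67 68 59 52 47 49 57 73]
 [71 53 45 45 45 45 45 48 58 65 62 52 47 49 55 71 88]
 [75 55 48 46 48 46 46 48 56 58 54 49 49 54 69 86 99]]
```

Emit:
arm_command:
  increments: "0.005 0.008 0 0 0 -0.003 1;0 0 0.12 0 0 0 1;0 0 0.15 0 0 0 1;0 0 0.13 0 0 0 1;0 0 0.07 0 0 0 1;0 0 0 0 0 0 1;0 0 0 0 0 0 1"

```text
clock: 18.0
tcp_pos: [0.4987, -0.2492, 0.0987]
ee_rot: [-0.0, 0.695, 0.719, 0.0]
contact_force: [0.5, 0.5, -2.1]
grip_width: 0.0101
finger_force: 58.7
```

```bash
python3 - <<'E'
from h import *
from rig import capture,state
rel([.4966,-.2505,.0493],np.radians(1.7)); st=state()
t=capture("top"); np.savez("top7.npz",**t)
q=st["ee_rot"]; R=Rn.from_quat([q[1],q[2],q[3],q[0]]).as_matrix(); g=st["tcp_pos"]-R[:,2]*.0187
for n,a in (("tip",.074),("guard",-.053),("butt",-.126)): print(n,proj(t,g+R[:,0]*a).round(1))
np.set_printoptions(linewidth=250)
gg=cv2.cvtColor(t["img"],cv2.COLOR_BGR2GRAY); print(gg[186:206,294:320])
E
```

```text
tcp [ 0.4987 -0.2492  0.0987] z [ 2.e-04  4.e-04 -1.e+00] yheading 0.0342 grip 0.0101 F [ 0.5  0.5 -2.1] t 18.0
shift units [-0.0049 -0.0086  0.1977]
turn z units 0.0029
tip [[299.7 195.9]]
guard [[339.1 194.5]]
butt [[361.7 193.7]]
[[170 114  53  53  59  59  57  59  62  62  59  44  45  49  48  49  48  46  31  31  32  33  33  34  34  35]
 [117  40  45  50  53  49  51  49  46  50  49  47  48  50  50  46  45  37  39  40  40  37  38  39  33  42]
 [119  41  51  50  51  51  50  49  50  51  50  52  47  51  48  47  39  38  38  39  40  40  38  36  36  56]
 [121  44  49  49  48  51  48  50  48  49  47  47  50  49  37  38  37  41  38  39  42  37  39  36  31  56]
 [166  43  50  51  53  54  54  51  53  52  53  56  65  41  40  40  41  40  40  38  38  41  38  39  32  55]
 [166  43  50  53  53  50  53  51  50  51  70  86  80  53  37  40  38  40  41  40  35  40  40  38  30  60]
 [166  40  49  54  51  49  50  51  51  60  81  84  79  50  37  39  39  41  39  40  40  41  38  36  36  50]
 [166  40  46  53  50  54  50  54  77 108 104  78  73  44  39  39  40  38  40  41  40  40  40  40  34  37]
 [166  39  
[... 573 characters left out ...]
  38  33  38  37  38  42  47  48  47  48  49  51  53  56]
 [164  57  51  52  54  53  54  47  40  52  90  96  72  39  42  41  47  54  54  53  56  55  54  52  54  50]
 [173  91  54  56  58  56  57  55  55  58  66  87  68  42  42  46  56  55  53  53  54  55  50  53  52  52]
 [171  92  52  56  57  53  42  49  59  59  71  91  45  41  46  56  57  57  54  53  51  53  55  52  40  53]
 [170  88  53  55  44  44  44  47  53  63  69  54  39  43  39  39  40  40  40  37  39  37  41  34  39  38]
 [171  87  81 129 127 121  83  44  56  55  48  45  50  53  52  52  52  50  54  54  61  62  63  68  73  74]
 [170  87  99 161 153 105  36  44  60  67  95 138 139 140 143 147 146 145 147 147 147 152 154 152 151 156]]
```

Emit:
arm_command:
  increments: "0.0015 -0.0084 0 0 0 0.003 1;0 0 0.02 0 0 0 1;0 0 0.02 0 0 0 1;0 0 0.02 0 0 0 1;0 0 0.02 0 0 0 1;0 0 0 0 0 0 1"
  force: 100

```text
clock: 18.65
tcp_pos: [0.4954, -0.2497, 0.0774]
ee_rot: [-0.001, 0.697, 0.717, -0.0]
contact_force: [-0.5, 0.3, -1.7]
grip_width: 0.0088
finger_force: 97.5
```

```bash
python3 - <<'E'
from h import *
rel([.4966,-.2489,.0493],np.radians(1.7))
E
```

```text
tcp [ 0.4954 -0.2497  0.0774] z [-1.3e-03  6.0e-04 -1.0e+00] yheading 0.0279 grip 0.0088 F [-0.5  0.3 -1.7] t 18.65
shift units [0.0028 0.0049 0.1124]
turn z units -0.0012
```

Emit:
arm_command:
  increments: "0.001 0.003 0.01 0 0 -0.001 1;0 0 0.015 0 0 0 1;0 0 0.015 0 0 0 1;0 0 0.015 0 0 0 1;0 0 0 0 0 0 1"

```text
clock: 19.15
tcp_pos: [0.4972, -0.2495, 0.0643]
ee_rot: [0.0, 0.697, 0.717, 0.0]
contact_force: [1.9, -0.1, -1.5]
grip_width: 0.0089
finger_force: 98.1
```

```bash
python3 - <<'E'
from h import *
from rig import state
rel([.4966,-.2489,.0493],np.radians(1.7)); print(state()["moment"])
E
```

```text
tcp [ 0.4972 -0.2495  0.0643] z [ 7.e-04  1.e-04 -1.e+00] yheading 0.0296 grip 0.0089 F [ 1.9 -0.1 -1.5] t 19.15
shift units [ 0.0025 -0.0023  0.0598]
turn z units -0.0
[-0.01706403 -0.53233549  0.04120241]
```

Emit:
arm_command:
  increments: "0.002 0 0.015 0 0 0 1;0 0 0.015 0 0 0 1;0 0 0.015 0 0 0 1;0 0 0.01 0 0 0 1;0 0 0 0 0 0 1"

```text
clock: 19.65
tcp_pos: [0.4957, -0.249, 0.0501]
ee_rot: [-0.001, 0.697, 0.717, -0.001]
contact_force: [0.7, -0.1, -0.6]
grip_width: 0.009
finger_force: 98.4
```

```bash
python3 - <<'E'
from h import *
from rig import state
rel([.4966,-.2489,.0493],np.radians(1.7)); print(state()["moment"])
E
```

```text
tcp [ 0.4957 -0.249   0.0501] z [-2.e-03  5.e-04 -1.e+00] yheading 0.0292 grip 0.009 F [ 0.7 -0.1 -0.6] t 19.65
shift units [0.0002 0.0038 0.0032]
turn z units -0.0003
[ 0.01620732 -0.04066373 -0.04814654]
```

Emit:
arm_command:
  increments: "0 0.002 0.005 0 0 0 1;0 0 0.004 0 0 0 1;0 0 0 0 0 0 1;0 0 0 0 0 0 1"

```text
clock: 20.05
tcp_pos: [0.4969, -0.2491, 0.049]
ee_rot: [0.0, 0.697, 0.717, -0.0]
contact_force: [-2.0, -0.2, 5.8]
grip_width: 0.0086
finger_force: 99.5
```

Emit:
arm_command:
  increments: "0 0 -0.002 0 0 0 1;0 0 0 0 0 0 0.2;0 0 0 0 0 0 0.2;0 0 0 0 0 0 0.2;0 0 0 0 0 0 0.2;0 0 -0.1 0 0 0 0.2;0 0 -0.18 0 0 0 0.2;0 0 -0.18 0 0 0 0.2"

```text
clock: 20.85
tcp_pos: [0.4966, -0.2486, 0.1649]
ee_rot: [-0.001, 0.696, 0.718, -0.0]
contact_force: [0.6, -0.4, 1.0]
grip_width: 0.0344
finger_force: 0.0
```

Emit:
arm_command:
  increments: "0.18 0 -0.05 0 0 0 0.2;0.18 0 0 0 0 0 0.2;0.18 0 0 0 0 0 0.2;0.18 0 0 0 0 0 0.2;0.18 0 0 0 0 0 0.2;0 0 0 0 0 0 0.2"

```text
clock: 21.45
tcp_pos: [0.4905, -0.0172, 0.1772]
ee_rot: [-0.0, 0.693, 0.721, 0.002]
contact_force: [-0.5, -0.8, -0.2]
grip_width: 0.034
finger_force: 0.0
```

```bash
python3 - <<'E'
from h import *
from rig import capture
rel(None)
t=capture("top"); s=capture("side"); np.savez("top8.npz",**t); np.savez("side8.npz",**s)
ex=np.array([np.cos(np.radians(91.7)),np.sin(np.radians(91.7))])
for n,a in (("tip",.062),("guard",-.065),("butt",-.138)):
    w=np.r_[np.array([.4962,-.2383])+ex*a,.068]; print(n,proj(t,w).round(1),proj(s,w).round(1))
A=cv2.resize(t["img"][130:230,165:385],(800,364),interpolation=cv2.INTER_CUBIC)
B=cv2.resize(s["img"][125:185,220:310],(354,236),interpolation=cv2.INTER_CUBIC); D=cv2.resize(s["img"][170:250,180:290],(324,236),interpolation=cv2.INTER_CUBIC)
O=np.zeros((600,800,3),np.uint8); O[:364]=A; O[364:,:354]=B; O[364:,360:684]=D
cv2.imwrite("pics/end.png",np.clip(O*1.5,0,255).astype(np.uint8))
np.set_printoptions(linewidth=250); print(cv2.cvtColor(t["img"],cv2.COLOR_BGR2GRAY)[190:204,294:306])
E
```

```text
tcp [ 0.4905 -0.0172  0.1772] z [ 0.0015  0.0029 -1.    ] yheading 0.0386 grip 0.034 F [-0.5 -0.8 -0.2] t 21.45
tip [[298.  197.6]] [[276.7 171.2]]
guard [[335.8 196.4]] [[286.4 151.8]]
butt [[357.5 195.8]] [[291.4 141.8]]
[[163  37  43  48  45  48  47  50  47  50  49  56]
 [160  35  42  47  47  49  49  47  46  45  77 123]
 [157  35  45  46  50  47  43  43  47  54  86 130]
 [161  33  42  42  44  44  46  48  74 101 113 137]
 [161  33  44  46  46  45  52  79 100  99 114 136]
 [161  31  45  46  44  45  50  79  84  59 106  98]
 [162  59  45  47  65  79  77  83  81  81  83  77]
 [161  55  42  54  95 136 137 125  81  81  83  85]
 [162  52  44  45  83 144 132  92  32  47  78  78]
 [162  55  40  52  74  90  79  40  26  40  75  70]
 [162  52  42  44  43  44  47  40  36  46  87  92]
 [164  87  45  52  51  48  48  48  48  53  64  85]
 [165  86  46  49  49  46  37  41  51  51  70  86]
 [163  82  45  49  35  36  35  39  48  54  62  50]]
```

View pics/end.png

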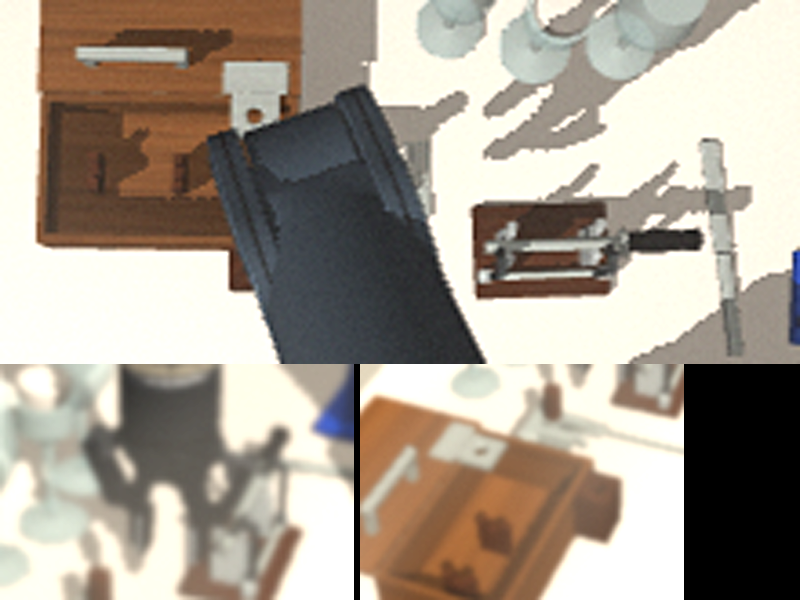

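The steel lies level in both forks: its tip sits at pixel 298.0, as predicted for centred, and its butt at about (358,196). The jaw noses are back where they were when closed. The pin is parked upright, the lid is open and the gripper is clear.

```bash
python3 -c "
from rig import sign_off
print(sign_off())"
```

```text
the job is handed in; nothing more can be done
None
```

The job is handed in at about 21.5 s on the robot's clock: the pin hangs upright at the end of the notch, the lid is open at its stop, and the honing steel lies centred on both forks; the camera images match the jaw's closed position, though its angle can't be read directly.

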